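# Hang a filled parts bin on the spring-balanced arm

### The job

Hang the yellow parts bin by its steel hanger on the hook of the spring-balanced swing arm, with the peak of the hanger seated on the hook between the arm's end and the red tip. The arm sinks under the weight: keep hold and go down with it, gently and without forcing it, until it has settled and carries the whole bin, and only then let go, so that it neither drops nor springs up. Do not tip the bin, and leave the blue bin, the carton and the spool where they are.

Things in the scene. Friction and masses are not known exactly. Their poses are not given: they have to be found in the camera images.
- bin: Yellow open parts bin with fixed fill (weight unknown, 0.33-0.83 kg), 110 x 100 mm, rim at 60 mm, with a rigid steel hanger of 8 mm bar in its y-z plane (x = 0): uprights at y = +-52 mm to 105 mm height, then two sloping bars meeting in a peak on the centre line; open between rim and peak. Origin: centre of the underside, z up. Same after a half turn about z; centre of mass on the centre line.
- bin_eye (a point): underside of the hanger's peak, where it rests on the hook: 130 mm above the bin's underside, on its centre line; axes as the bin's
- bin_grip (a point): middle of the black grip block on the hanger's peak, 160 mm above the bin's underside; block 16 mm (bin x) by 24 mm (bin y), from 137 to 183 mm height. To be grasped from above, fingers closing along the bin's y on the 24 mm width
- stand: Fixed balancer stand with foot, post, blue spring drum and swing arm. Origin: point on the bench about below the hook; +x points to the post, foot centre (150 mm square) at x = +270 mm. The arm points along -x and swings only up and down in the stand's x-z plane, about a level pivot at x = +270, z = 220 mm. Unloaded it rests on its upper stop, sloping up 0.15 rad; lower stop 0.45 rad below.
- hook_seat (a point): top middle of the hook's seat, 270 mm from the arm's pivot, about 260 mm high unloaded; moves with the arm. 1 to 3 N down on it starts it sinking, then about 60 N more per metre; lightly damped. With the bin hanging freely it settles 15 to 115 mm lower, depending on the unknown weights of bin and arm.
- hook_tip (a point): centre of the red ball, 13 mm wide, at the hook's upturned end. The hook is a 10 mm round peg continuing the arm outwards (stand -x): the 20 mm wide arm bar ends 13 mm inward of the seat (top 5 mm above it); 18 mm outward of the seat the peg turns up to this ball, its top 21 mm above the seat. The hanger must pass over it, gable plane across the arm.
- blue_bin: bystander: blue open bin of brass screws, no hanger, 110 x 100 x 60 mm; origin centre of the underside
- carton: bystander: closed cardboard carton 100 x 70 x 70 mm; origin centre of the underside
- spool: bystander: grey spool, 64 mm wide, 50 mm high, standing; origin centre of the underside
Things that resemble listed ones, but are neither listed nor needed, are in the scene too. There is more than one size of the bin; the one meant has the size given above.

How it is judged (in metres and radians):
On the way, in this order (a step that is already met when the one before it is completed fails the run):
1. the bin is lifted clear of the bench, held by the gripper (height (world z) of bin above 0.03 m and contact force between the fingers and bin above 0.5 N), for 0.2 s.
2. the hanger's peak is on the hook seat and the arm has sunk and stands still under it while the gripper still holds the bin (distance between bin_eye and hook_seat below 0.022 m and distance of hook_seat from where it was at the start of the episode above 0.01 m and linear speed of bin below 0.02 m/s and contact force between bin and stand above 1.5 N and contact force between the fingers and bin above 0.5 N), for 0.2 s.
3. the gripper has let go and the bin hangs on the hook (distance between bin_eye and hook_seat below 0.022 m and contact force between the fingers and bin below 0.05 N and contact force between bin and stand above 2 N), for 0.2 s.
At the end, for the whole second after the job is handed in: The yellow bin hangs freely on the hook: hanger peak within 22 mm of the hook seat, the sunken arm carrying the bin clear of the bench, bin within 0.2 rad of upright, at rest (under 0.05 m/s) and released; the blue bin, carton and spool within 20 mm of their starts (all of step 3 and distance of hook_seat from where it was at the start of the episode above 0.01 m and height (world z) of bin above 0.01 m and angle between bin's own z axis and vertical below 0.2 rad and linear speed of bin below 0.05 m/s and contact force between the arm and bin below 0.05 N and distance of each of blue_bin, carton, spool from where it was at the start of the episode below 0.02 m); the robot touches nothing.
It fails at once if the bin drops or springs up with the arm when it is let go (bin on the hook, no longer held, moving faster than 70 mm/s) (contact force between the fingers and bin below 0.05 N and contact force between bin and stand above 0.3 N and linear speed of bin above 0.07 m/s).
It fails at once if the bin is forced on the balancer with more than 16 N (contact force between bin and stand above 16 N).
It fails at once if the bin is tipped by more than 0.5 rad (angle between bin's own z axis and vertical above 0.5 rad).
It fails at once if a bystander is pushed more than 20 mm (distance of any of blue_bin, carton, spool from where it was at the start of the episode above 0.02 m).
It also fails if it takes over 67 s, if anything falls off the work surface, if the arm or the gripper's body presses on something with over 40 N, if the wrist force passes 120 N, or if a joint passes its speed limit or range.

### The arm

A 7-joint arm with a two-finger parallel gripper is mounted at the origin on the work surface. World frame = base frame: x ahead of the robot, y to its left, z up, the work surface at z = 0. Lengths are in m, angles in degrees, forces in N, time in s.
With the tool pointing down it reaches from about 0.425 to 0.875 m from the base axis. Payload 4.7 kg.
Tool frame: the origin (TCP) lies at the very end of the fingers, on their centre line; the grasp point (between the pads) lies behind it (env.pinch_z is the z of the grasp point in the tool frame, in m); z points along the fingers, y is the direction in which the jaws open and shut (so a half turn about z gives the same grasp; the last joint's range is limited). The gripper opens to 87 mm and grips with 3 to 60 N. Pads are 19 mm wide; open, the fingers measure 117 mm over their backs; the gripper's body (75 mm by 190 mm) begins 51 mm behind the grasp point.
Start: joints at [-65.369, 18.392, -4.016, 83.108, 1.295, 78.541, -3.26], TCP at [0.263, 0.595, 0.223] pointing down, gripper open.
Joint ranges: [-163.93, 163.93], [-17.29, 119.83], [-79.2, 71.16], [3.27, 140.29], [-89.18, 269.18], [5.43, 117.66], [-154.24, 154.24]. Speed limits (degrees/s): [147.25, 147.25, 180, 180, 180, 180, 180].

### API

Orientations are given as [roll, pitch, yaw] about the fixed x, y, z axes, in that order (R = Rz(yaw) Ry(pitch) Rx(roll)).
In Python, from cell import readout, read_camera, env gives the robot as it stands. The module is installed in compiled form; this text tells all that it offers.
- The arm moves only by the tool servo_tool, never from a script. Its argument "plan" is a list that holds one entry, the list of rows, each a list of 5 numbers: the finger opening in m, from 0 to 0.087, then the shift along the tool's x, y, z in m, then the turn about the tool's z in rad. In form: [[[jaw, x, y, z, yaw], ...]]. A call has 1 to 12 rows; each row is the pose to reach, as a shift and turn from the pose measured when the call began, along the tool's axes at that moment; what a row does not reach only later rows make up. A row lasts 1/12 s, in which the tool goes at most 41.7 mm and 7.16 degrees, less where a joint would pass 70% of its speed; a pose out of reach is approached as far as the arm can. A call with a gripper value outside its range is refused whole. The fingers move at their own pace and stop on an object; "force" is the grip in N (left out, the last holds). Time passes only in rows, so rows that repeat a pose let the fingers close. It gives the time, the measured TCP pose, the force and the opening at its end, in the units of the state.
- readout.get_obs(): the state, without advancing time (a new reading comes with each control period).
- read_camera(name): name is "side" or "top"; returns a dict with "image" (480x640x3 uint8, red, green, blue), "range_z" (480x640 float32, m along the optical axis (not along the pixel's ray), 0 where there is no reading), "mtx" (3x3 intrinsics, pixels), "D" ([k1, k2, p1, p2, k3] as OpenCV has them; the pictures are not rectified), "camera_from_world" (4x4, takes a point from world to camera coordinates). Camera axes: x right, y up, looking along -z (the intrinsics and any distortion apply to the point x, -y, -z); pixel columns grow to the right and rows downward; lengths in m; the calibration is good to about 2 mm. A picture is of the moment at which its call begins.
- env.sign_off(): hands the job in, once; it reports no verdict.
The state is a dict: "time_s": time; "qpos": joint angles; "joint_velocities": joint speeds; "effort": joint torques, N m; "tool_pos": TCP position; "tool_rot": TCP orientation; "force": force on the tool from outside, world axes, zero at the start; "wrist_torque": the same for the moment, N m; "grip_width": finger opening in m.
Only numpy, scipy, OpenCV 4.12 (cv2) and the standard library are available. Lean on these libraries where they do the work, as an engineer would, in place of code of your own. Each camera call takes 0.05 s, during which the arm holds its last target. There are 200 camera calls.

## Working session

There is one attempt and no reset: what is moved stays moved. The work goes in short steps, Python scripts to look and compute and a tool call to move; the robot and the scene stay as the last step left them, time stands still between calls to the robot, and variables do not carry over. Pictures are saved under pics/ and viewed, about 8 in all and at most 12, crops included, and the job is handed in when it is done.

Besides the shell and the picture viewer there is one more tool, called after "Emit:" as a command line: name --argument value ..., lists and objects as JSON in quotes. servo_tool: Moves the arm, as the interface text tells. Its arguments: {"type":"object","properties":{"plan":{"type":"array"},"force":{"type":"number"}},"required":["plan"]}

```bash
mkdir -p pics; cat > h.py <<'E'
import numpy as np, cv2
from cell import readout, read_camera, env
def cam(n):
    d=read_camera(n); return d
def save(d,name): cv2.imwrite('pics/'+name, d['image'][:,:,::-1])
def cloud(d):
    "world point for each pixel from range_z"
    h,w=d['range_z'].shape
    u,v=np.meshgrid(np.arange(w),np.arange(h))
    p=cv2.undistortPoints(np.stack([u,v],-1).reshape(-1,1,2).astype(float),np.array(d['mtx'],float),np.array(d['D'],float)).reshape(h,w,2)
    z=d['range_z']; c=np.stack([p[...,0]*z,-p[...,1]*z,-z,np.ones_like(z)],-1)
    return (c@np.linalg.inv(d['camera_from_world']).T)[...,:3]
def proj(d,P):
    P=np.atleast_2d(P); c=P@d['camera_from_world'][:3,:3].T+d['camera_from_world'][:3,3]
    return cv2.projectPoints(c*[1,-1,-1],np.zeros(3),np.zeros(3),np.array(d['mtx'],float),np.array(d['D'],float))[0].reshape(-1,2)
E
python3 - <<'E'
from h import *
for n in('side','top'):
    d=cam(n); save(d,n+'0.png'); np.savez('pics/'+n+'0.npz',**d)
    W=np.linalg.inv(d['camera_from_world']); print(n,W.round(3).tolist(),d['mtx'],d['D'])
print(readout.get_obs(),env.pinch_z)
E
```

```text
side [[-0.88, 0.32, -0.351, -0.113], [-0.475, -0.598, 0.646, 1.103], [-0.003, 0.735, 0.678, 1.538], [0.0, 0.0, 0.0, 1.0]] [[609.72159077   0.         314.32190494]
 [  0.         609.72159077 240.19301328]
 [  0.           0.           1.        ]] [0.03149851 0.         0.         0.         0.        ]
top [[0.024, 0.995, -0.094, 0.451], [-1.0, 0.022, -0.015, -0.176], [-0.012, 0.095, 0.995, 1.563], [0.0, 0.0, 0.0, 1.0]] [[438.04879629   0.         321.02580422]
 [  0.         438.04879629 247.01314346]
 [  0.           0.           1.        ]] [-0.05457464  0.          0.          0.          0.        ]
{'time_s': 0.1, 'qpos': array([-65.36683493,  18.43456411,  -4.01660558,  83.16822927,
         1.29561221,  78.53915815,  -3.2603999 ]), 'joint_velocities': array([ 0.02886619, -0.0668007 ,  0.03823973, -0.1264849 , -0.0285529 ,
       -0.03639877, -0.07818315]), 'effort': array([-2.07384928e-04, -4.92572308e+01, -4.05527288e-01, -3.13397706e+01,
       -6.41373731e-02,  3.95289296e-02,  5.98193606e-05]), 'tool_pos': array([0.26240785, 0.59414572, 0.22157105]), 'tool_rot': array([-1.79903317e+02,  5.64488053e-03,  1.56177183e+02]), 'force': array([ 0.0130419 ,  0.13541989, -0.41084437]), 'wrist_torque': array([-9.46328315e-05,  4.47180050e-03, -2.69153535e-02]), 'grip_width': 0.0866527092563222} -0.0187
```

View pics/side0.png

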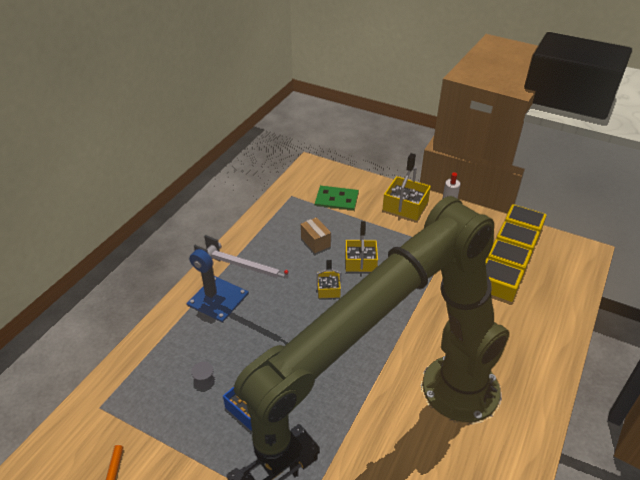

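View pics/top0.png

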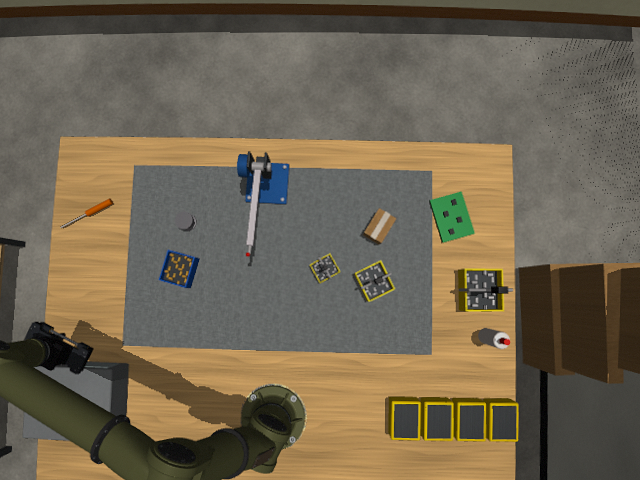

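Yellow hanger bins (top view): small at (324,267), middle at (375,281), large at (480,290). The tray row at (455,420) has no hangers. Next I measure each against 110 x 100 mm with the rim at 60 mm, plus the hook, foot and bystanders.

```bash
python3 - <<'E'
from h import *
L=lambda n:dict(np.load('pics/'+n+'0.npz'))
t=L('top');s=L('side')
for n,d in(('top',t),('side',s)):
    P=cloud(d); hsv=cv2.cvtColor(d['image'],cv2.COLOR_RGB2HSV)
    for name,lo,hi in(('yellow',(22,130,60),(33,255,255)),('red',(0,170,90),(6,255,255)),('blue',(105,120,40),(125,255,255))):
        m=cv2.inRange(hsv,lo,hi); 
        if name=='yellow': m=cv2.morphologyEx(m,cv2.MORPH_CLOSE,np.ones((5,5)))
        k,lab,st,ce=cv2.connectedComponentsWithStats(m)
        for i in range(1,k):
            if st[i,4]<8: continue
            q=P[(lab==i)&(d['range_z']>0)]
            if len(q)<5: continue
            o=''
            if name=='yellow':
                zt=np.percentile(q[:,2],90); r=q[abs(q[:,2]-zt)<.01]
                b=cv2.minAreaRect(r[:,:2].astype(np.float32)); o=('rim z',zt.round(3),np.round(b[0],3),np.round(b[1],3),round(b[2],1))
            print(n,name,ce[i].round(),st[i,4],q.mean(0).round(3),q.min(0).round(3),q.max(0).round(3),*o)
# top grid of heights near middle bin: points above 0.08
P=cloud(t);z=P[...,2]
for c in((324,267),(375,281),(480,290)):
    w=np.zeros(z.shape,bool); w[c[1]-30:c[1]+30,c[0]-35:c[0]+35]=1
    q=P[w&(z>.07)&(t['range_z']>0)]; print(c,'hanger pts',len(q), q[:,2].max() if len(q) else 0)
    for lo in np.arange(.07,.3,.02):
        r=q[(q[:,2]>lo)&(q[:,2]<lo+.02)]
        if len(r): print(round(lo,2),len(r),r.mean(0).round(3),r.min(0).round(3),r.max(0).round(3))
a=t['image'][235:325,290:420]; b=s['image'][210:310,300:430]
cv2.imwrite('pics/crop.png',np.hstack([cv2.resize(x,(400,308),interpolation=cv2.INTER_CUBIC) for x in(a,b)])[:,:,::-1])
E
```

```text
top yellow [332. 263.] 73 [ 0.54  -0.193  0.03 ] [ 0.495 -0.218 -0.004] [ 0.578 -0.154  0.051] rim z 0.046 [ 0.534 -0.19 ] [0.073 0.032] 30.3
top yellow [317. 273.] 77 [ 0.506 -0.142  0.026] [ 0.473 -0.18  -0.004] [ 0.552 -0.115  0.052] rim z 0.048 [ 0.509 -0.148] [0.073 0.033] 31.8
top yellow [374. 281.] 256 [ 0.48  -0.34   0.045] [ 0.411 -0.415 -0.003] [ 0.554 -0.273  0.12 ] rim z 0.064 [ 0.482 -0.338] [0.108 0.1  ] 27.5
top yellow [478. 290.] 759 [ 0.459 -0.696  0.057] [ 0.383 -0.808 -0.005] [ 0.534 -0.636  0.246] rim z 0.082 [ 0.46  -0.706] [0.146 0.14 ] 1.3
top yellow [452. 416.] 2483 [ 0.031 -0.61   0.05 ] [-0.305 -1.194 -0.771] [ 0.088 -0.399  0.082] rim z 0.074 [ 0.021 -0.615] [0.43  0.133] 89.9
top red [247. 254.] 11 [0.548 0.064 0.258] [ 0.544  0.054 -0.003] [0.572 0.116 0.286]
top red [506. 342.] 29 [ 0.299 -0.739  0.191] [ 0.291 -0.748  0.185] [ 0.307 -0.729  0.196]
top blue [245. 173.] 354 [0.818 0.099 0.163] [ 0.758  0.075 -0.001] [0.861 0.127 0.263]
top blue [275. 185.] 924 [0.819 0.02  0.015] [ 0.752 -0.027  0.   ] [0.902 0.076 0.219]
top blue [180. 269.] 400 [0.505 0
[... 2326 characters left out ...]
38182514
0.07 316 [ 0.465 -0.709  0.079] [ 0.387 -0.778  0.07 ] [ 0.534 -0.636  0.089]
0.09 6 [ 0.46  -0.638  0.098] [ 0.457 -0.639  0.091] [ 0.463 -0.636  0.107]
0.11 5 [ 0.459 -0.638  0.115] [ 0.457 -0.64   0.111] [ 0.463 -0.637  0.121]
0.13 33 [ 0.46  -0.698  0.144] [ 0.456 -0.78   0.13 ] [ 0.466 -0.636  0.15 ]
0.15 50 [ 0.459 -0.673  0.161] [ 0.454 -0.765  0.15 ] [ 0.464 -0.644  0.17 ]
0.17 18 [ 0.459 -0.691  0.178] [ 0.452 -0.695  0.171] [ 0.467 -0.683  0.189]
0.19 16 [ 0.46  -0.693  0.201] [ 0.452 -0.695  0.192] [ 0.467 -0.691  0.209]
0.21 15 [ 0.46  -0.693  0.221] [ 0.452 -0.696  0.214] [ 0.47  -0.691  0.229]
0.23 86 [ 0.46  -0.707  0.24 ] [ 0.449 -0.725  0.233] [ 0.47  -0.692  0.247]
```

View pics/crop.png

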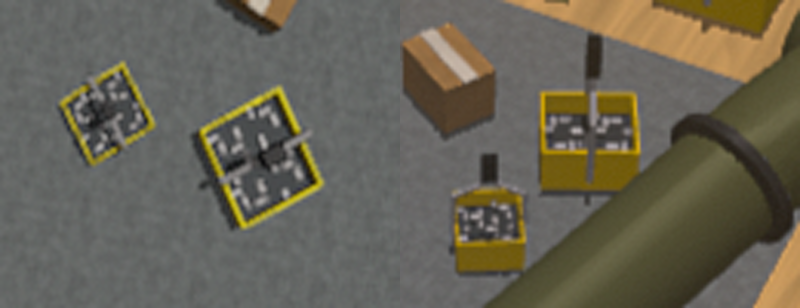

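The middle bin at top (375,281) / side (361,255) fits: 108 x 100 mm, rim about 60 mm, block top about 183 mm. The small one measures about 73 mm and the large one about 146 mm. Next are the hook axis, the bin angle and the first move.

```bash
cat >> h.py <<'E'
def go(x,y,z,yaw):
    "shift in tool axes and turn for a target TCP pose, tool down"
    from scipy.spatial.transform import Rotation as R
    o=readout.get_obs(); r=R.from_euler('xyz',o['tool_rot'],degrees=True)
    s=r.inv().apply(np.array([x,y,z])-o['tool_pos']); dy=(yaw-o['tool_rot'][2]+180)%360-180
    print('shift',s.round(4),'turn',round(-np.radians(dy),4),'rows>=',max(np.linalg.norm(s)/.0417,abs(dy)/7.16).round(1))
E
python3 - <<'E'
from h import *
L=lambda n:dict(np.load('pics/'+n+'0.npz'))
for n in('top','side'):
    d=L(n);P=cloud(d);ok=d['range_z']>0
    q=P[ok&(abs(P[...,0]-.483)<.06)&(abs(P[...,1]+.338)<.07)&(P[...,2]>.1)&(P[...,2]<.13)][:,:2]
    v=cv2.fitLine(q.astype(np.float32),cv2.DIST_HUBER,0,.01,.01).ravel(); print(n,'hanger',len(q),np.degrees(np.arctan2(v[1],v[0])),v[2:])
    q=P[ok&(P[...,2]>.17)&(P[...,2]<.195)&(abs(P[...,0]-.483)<.06)&(abs(P[...,1]+.338)<.07)]; print('block top',q.mean(0))
    sat=cv2.cvtColor(d['image'],cv2.COLOR_RGB2HSV)[...,1]
    for lo,hi in((.57,.77),):
        q=P[ok&(P[...,2]>.2)&(P[...,2]<.31)&(P[...,0]>lo)&(P[...,0]<hi)&(abs(P[...,1]-.05)<.06)]
        v=cv2.fitLine(q.astype(np.float32),cv2.DIST_HUBER,0,.01,.01).ravel(); v=v if v[0]>0 else v*np.r_[-1,-1,-1,1,1,1]
        print('arm',len(q),v.round(3),np.degrees(np.arctan2(v[1],v[0])))
    m=cv2.inRange(cv2.cvtColor(d['image'],cv2.COLOR_RGB2HSV),(0,120,70),(8,255,255)); m[:, 320:]=0; m[300:]=0
    q=P[(m>0)&ok&(P[...,2]>.25)]; yx=np.argwhere((m>0)); print('ball',len(q),q.mean(0),np.median(yx,0))
    b=P[ok&(P[...,2]>.005)&(P[...,2]<.03)&(P[...,0]>.74)&(P[...,0]<.93)&(abs(P[...,1]-.05)<.1)]
    print('foot',cv2.minAreaRect(b[:,:2].astype(np.float32)))
go(.262,.594,.40,125);go(.47,.12,.40,90)
E
```

```text
top hanger 51 -63.060646 [ 0.4778906 -0.3262808]
block top [ 0.48330318 -0.33718481  0.1832109 ]
arm 463 [ 0.989 -0.037 -0.144  0.669  0.052  0.249] -2.150808
ball 11 [0.54650692 0.05802158 0.28388023] [254. 247.]
foot ((0.8351146578788757, 0.04961799830198288), (0.18863944709300995, 0.19889864325523376), 0.1853686273097992)
side hanger 31 -65.20138 [ 0.46757632 -0.3112165 ]
block top [ 0.48065214 -0.33443681  0.18130972]
arm 478 [ 0.988 -0.035 -0.147  0.668  0.06   0.247] -2.0157506
ball 13 [0.54722599 0.06168827 0.2817741 ] [271. 286.]
foot ((0.8349031209945679, 0.049659378826618195), (0.18968050181865692, 0.19751176238059998), 0.30601248145103455)
shift [ 0.0003 -0.0006 -0.1784] turn 0.5441 rows>= 4.4
shift [-0.3814 -0.3502 -0.1778] turn 1.155 rows>= 13.1
```

Emit:
servo_tool --plan '[[[0.087, 0, 0, -0.04, 0.1], [0.087, 0, 0, -0.08, 0.2], [0.087, 0, 0, -0.12, 0.3], [0.087, 0, 0, -0.15, 0.4], [0.087, -0.035, -0.03, -0.18, 0.5], [0.087, -0.06, -0.06, -0.18, 0.6], [0.087, -0.085, -0.085, -0.18, 0.7], [0.087, -0.11, -0.11, -0.18, 0.8], [0.087, -0.14, -0.135, -0.18, 0.9], [0.087, -0.165, -0.16, -0.18, 1.0], [0.087, -0.195, -0.185, -0.18, 1.1], [0.087, -0.22, -0.21, -0.18, 1.155]]]'

```text
time_s: 1.1
tool_pos: [0.3798, 0.311, 0.4016]
tool_rot: [-180.0, 0.1, 89.7]
force: [0.9, 0.7, 0.4]
grip_width: 0.0872
```

```bash
python3 - <<'E'
from h import *
o=readout.get_obs();print(o['tool_pos'],o['tool_rot'],o['qpos'].round(0),o['force'])
go(.47,.12,.40,90);go(.482,-.336,.30,27)
E
```

```text
[0.37983998 0.31100347 0.40160653] [-1.79965577e+02  1.16724077e-01  8.96739499e+01] [-55.  -3.  12.  87.   1.  96. -43.] [0.93006772 0.6622391  0.44332892]
shift [-0.1905  0.0912  0.0019] turn -0.0057 rows>= 5.1
shift [-0.6462  0.1059  0.1029] turn 1.0939 rows>= 15.9
```

Emit:
servo_tool --plan '[[[0.087, -0.035, 0.018, 0, 0], [0.087, -0.07, 0.036, 0, 0], [0.087, -0.105, 0.054, 0, 0.05], [0.087, -0.14, 0.07, 0, 0.1], [0.087, -0.18, 0.08, 0, 0.2], [0.087, -0.22, 0.09, 0, 0.3], [0.087, -0.26, 0.1, 0, 0.4], [0.087, -0.3, 0.105, 0, 0.5], [0.087, -0.34, 0.105, 0, 0.6], [0.087, -0.38, 0.105, 0, 0.7], [0.087, -0.42, 0.105, 0, 0.8], [0.087, -0.46, 0.105, 0, 0.9]]]'

```text
time_s: 2.1
tool_pos: [0.4816, -0.1515, 0.4023]
tool_rot: [179.9, 0.1, 37.8]
force: [1.0, -0.0, -0.6]
grip_width: 0.087
```

```bash
python3 - <<'E'
from h import *
o=readout.get_obs();print(o['tool_pos'],o['tool_rot'],o['qpos'].round(0),o['force'])
go(.482,-.336,.25,27)
E
```

```text
[ 0.48157859 -0.15153758  0.40234049] [1.79949054e+02 7.25070486e-02 3.78351880e+01] [-28.  -3.  41.  86.   2.  96. -39.] [ 0.95259393 -0.00915455 -0.59915166]
shift [-0.1126  0.1458  0.1526] turn 0.1891 rows>= 5.7
```

Emit:
servo_tool --plan '[[[0.087, -0.018, 0.024, 0.01, 0.03], [0.087, -0.037, 0.048, 0.03, 0.06], [0.087, -0.056, 0.073, 0.05, 0.1], [0.087, -0.075, 0.097, 0.07, 0.13], [0.087, -0.094, 0.121, 0.09, 0.16], [0.087, -0.1126, 0.1458, 0.11, 0.189], [0.087, -0.1126, 0.1458, 0.135, 0.189], [0.087, -0.1126, 0.1458, 0.1526, 0.189], [0.087, -0.1126, 0.1458, 0.1526, 0.189]]]'

```text
time_s: 2.85
tool_pos: [0.4797, -0.335, 0.2456]
tool_rot: [-179.7, 0.3, 26.9]
force: [0.6, -0.2, 0.1]
grip_width: 0.087
```

```bash
python3 - <<'E'
from h import *
o=readout.get_obs();print(o['tool_pos'],o['tool_rot'],o['qpos'].round(0),o['force'])
go(.482,-.336,.143,27)
d=cam('top');c=cam('side');np.savez('pics/s1.npz',**c);np.savez('pics/t1.npz',**d)
a=c['image'][170:300,290:450];b=d['image'][220:340,300:440]
cv2.imwrite('pics/c1.png',np.hstack([cv2.resize(a,(400,325)),cv2.resize(b,(380,325))])[:,:,::-1])
E
```

```text
[ 0.47966397 -0.33500919  0.24562092] [-179.72562997    0.34899734   26.92127906] [-12.  14.  53.  92. -11.  80. -21.] [ 0.59286481 -0.19272041  0.0978658 ]
shift [0.0023 0.0024 0.1026] turn -0.0014 rows>= 2.5
```

View pics/c1.png

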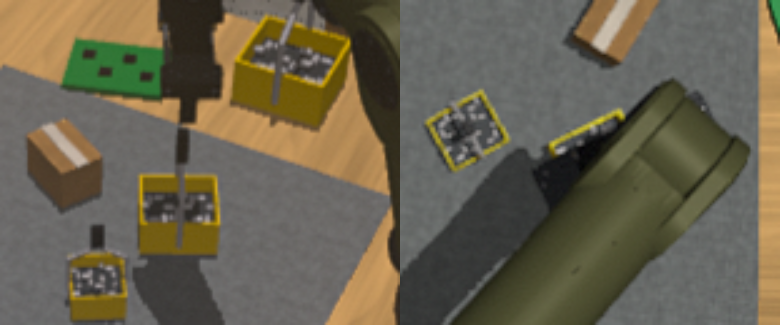

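In the side crop the gripper stands directly above the block at (182,140) and the fingers line up with the hanger. Going down to grasp.

Emit:
servo_tool --plan '[[[0.087, 0.002, 0.002, 0.02, 0], [0.087, 0.002, 0.002, 0.04, 0], [0.087, 0.002, 0.002, 0.06, 0], [0.087, 0.002, 0.002, 0.08, 0], [0.087, 0.002, 0.002, 0.095, 0], [0.087, 0.002, 0.002, 0.1015, 0], [0.087, 0.002, 0.002, 0.1015, 0]]]'

```text
time_s: 3.53
tool_pos: [0.4847, -0.3358, 0.1483]
tool_rot: [-180.0, 0.1, 27.1]
force: [0.3, -0.8, 1.3]
grip_width: 0.0873
```

Emit:
servo_tool --plan '[[[0.03, 0, 0, 0, 0], [0.02, 0, 0, 0, 0], [0.018, 0, 0, 0, 0], [0.018, 0, 0, 0, 0], [0.018, 0, 0, 0, 0], [0.018, 0, 0, 0, 0]]]' --force 30

```text
time_s: 4.03
tool_pos: [0.4849, -0.3359, 0.1486]
tool_rot: [-180.0, 0.1, 27.1]
force: [-0.2, 0.4, -0.2]
grip_width: 0.0547
```

```bash
python3 - <<'E'
from h import *
o=readout.get_obs();print(o)
E
```

```text
{'time_s': 4.0333, 'qpos': array([-10.08595954,  18.6427832 ,  50.84178826,  98.96581665,
       -15.23100442,  69.73129621, -18.26416715]), 'joint_velocities': array([-0.00256298,  0.16704421, -0.02364701,  0.22768832, -0.06218824,
       -0.11133428,  0.00914016]), 'effort': array([-1.23111709e-02, -3.47480786e+01,  8.02913189e+00, -2.89715928e+01,
       -5.95039129e-02,  1.41370995e-02, -5.63344220e-04]), 'tool_pos': array([ 0.48485102, -0.33589805,  0.14861936]), 'tool_rot': array([-1.79990784e+02,  9.61980436e-02,  2.70992819e+01]), 'force': array([-0.17212062,  0.3687506 , -0.21472714]), 'wrist_torque': array([-0.05966158,  0.1380397 , -0.02723039]), 'grip_width': 0.05474694863532472}
```

Emit:
servo_tool --plan '[[[0.055, -0.002, -0.001, 0.005, 0], [0.055, -0.002, -0.001, 0.005, 0], [0.02, -0.002, -0.001, 0.005, 0], [0.015, -0.002, -0.001, 0.005, 0], [0.015, -0.002, -0.001, 0.005, 0], [0.015, -0.002, -0.001, 0.005, 0], [0.015, -0.002, -0.001, 0.005, 0], [0.015, -0.002, -0.001, 0.005, 0], [0.015, -0.002, -0.001, 0.005, 0], [0.015, -0.002, -0.001, 0.005, 0], [0.015, -0.002, -0.001, 0.005, 0]]]' --force 30

```text
time_s: 4.95
tool_pos: [0.483, -0.3367, 0.144]
tool_rot: [179.9, 0.1, 27.1]
force: [1.4, -3.7, 0.4]
grip_width: 0.0235
```

Emit:
servo_tool --plan '[[[0.015, 0, 0, -0.01, 0], [0.015, 0, 0, -0.025, 0], [0.015, 0, 0, -0.045, 0], [0.015, 0, 0, -0.065, 0], [0.015, 0, 0, -0.09, 0], [0.015, 0, 0, -0.115, 0], [0.015, 0, 0, -0.14, 0], [0.015, 0, 0, -0.165, 0], [0.015, 0, 0, -0.185, 0], [0.015, 0, 0, -0.195, 0], [0.015, 0, 0, -0.195, 0], [0.015, 0, 0, -0.195, 0]]]'

```text
time_s: 5.95
tool_pos: [0.4824, -0.3356, 0.3376]
tool_rot: [-180.0, 0.2, 27.1]
force: [0.2, -0.4, -7.9]
grip_width: 0.0239
```

```bash
python3 - <<'E'
from h import *
f=[]
for i in range(2):
    d=cam('side'); f.append(readout.get_obs()['force'])
print(np.array(f).round(2))
P=cloud(d); 
o=readout.get_obs();print(o['tool_pos'],o['tool_rot'],o['qpos'].round(0),o['grip_width'])
a=d['image'][130:330,260:460];cv2.imwrite('pics/c2.png',cv2.resize(a,(500,500))[:,:,::-1])
go(.48,.059,.34,-2.1)
E
```

```text
[[-0.29  0.13 -8.34]
 [-0.06 -0.09 -7.61]]
[ 0.48221634 -0.33528713  0.3367325 ] [-179.88494191    0.20632858   27.09006617] [-12.  12.  53.  83. -10.  90. -22.] 0.02395652036586831
shift [ 0.1776 -0.352  -0.0032] turn 0.5095 rows>= 9.5
```

View pics/c2.png

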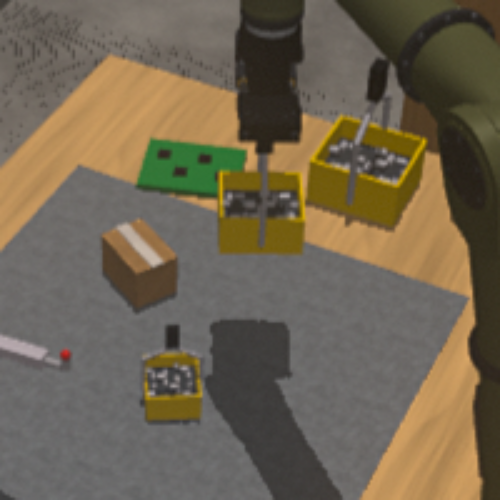

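The bin hangs level in the grip, clear of everything, and weighs about 8 N. The small bin, carton and hook are untouched. I swing it round outside the tip next.

```bash
python3 - <<'E'
from h import *
go(.45,-.15,.32,12);go(.445,.059,.306,-2.1)
E
```

```text
shift [ 0.0558 -0.1796  0.0169] turn 0.2634 rows>= 4.5
shift [ 0.1465 -0.3679  0.0309] turn 0.5095 rows>= 9.5
```

Emit:
servo_tool --plan '[[[0.015, 0.003, -0.012, 0.001, 0.02], [0.015, 0.01, -0.035, 0.003, 0.05], [0.015, 0.02, -0.065, 0.006, 0.1], [0.015, 0.03, -0.1, 0.009, 0.15], [0.015, 0.042, -0.14, 0.013, 0.2], [0.015, 0.056, -0.18, 0.015, 0.26], [0.015, 0.073, -0.215, 0.015, 0.31], [0.015, 0.09, -0.25, 0.015, 0.36], [0.015, 0.108, -0.285, 0.015, 0.41], [0.015, 0.124, -0.32, 0.015, 0.46], [0.015, 0.137, -0.347, 0.015, 0.5], [0.015, 0.1465, -0.367, 0.015, 0.51]]]'

```text
time_s: 7.05
tool_pos: [0.4437, 0.0619, 0.3201]
tool_rot: [-180.0, 0.4, -2.0]
force: [1.1, 0.1, -8.6]
grip_width: 0.0239
```

Emit:
servo_tool --plan '[[[0.015, 0, 0, 0, 0], [0.015, 0, 0, 0, 0], [0.015, 0, 0, 0, 0], [0.015, 0, 0, 0, 0]]]'

```text
time_s: 7.38
tool_pos: [0.4436, 0.0601, 0.3194]
tool_rot: [180.0, 0.5, -2.1]
force: [0.6, 0.6, -8.0]
grip_width: 0.0238
```

```bash
python3 - <<'E'
from h import *
d=cam('side');o=readout.get_obs();print(o['tool_pos'],o['tool_rot'],o['qpos'].round(0),o['grip_width'],o['force'])
P=cloud(d);ok=d['range_z']>0;hsv=cv2.cvtColor(d['image'],cv2.COLOR_RGB2HSV)
m=(cv2.inRange(hsv,(22,130,60),(33,255,255))>0)&ok&(abs(P[...,0]-.445)<.1)&(abs(P[...,1]-.06)<.1)&(P[...,2]>.1)
q=P[m];zt=np.percentile(q[:,2],90) if len(q) else 0;print('rim',zt,cv2.minAreaRect(q[abs(q[:,2]-zt)<.012][:,:2].astype(np.float32)) if len(q) else 0)
t=cam('top')
a=d['image'][200:330,180:380];b=t['image'][190:330,180:320]
cv2.imwrite('pics/c3.png',np.hstack([cv2.resize(a,(460,300)),cv2.resize(b,(300,300))])[:,:,::-1])
go(.445,.059,.306,-2.1);go(.5665,.059,.306,-2.1)
E
```

```text
[0.44374173 0.0601654  0.31962212] [179.98700208   0.47889899  -2.16038803] [ -38.  -10.   24.  101.    4.   88. -107.] 0.023613380157307712 [ 0.53365289 -0.23883103 -7.38376925]
rim 0.23668213132709215 ((0.4409014582633972, 0.05980459228157997), (0.11101900041103363, 0.11400605738162994), 86.95994567871094)
shift [0.0014 0.0014 0.0138] turn -0.0009 rows>= 0.3
shift [ 0.1228 -0.0032  0.0129] turn -0.0009 rows>= 3.0
```

View pics/c3.png

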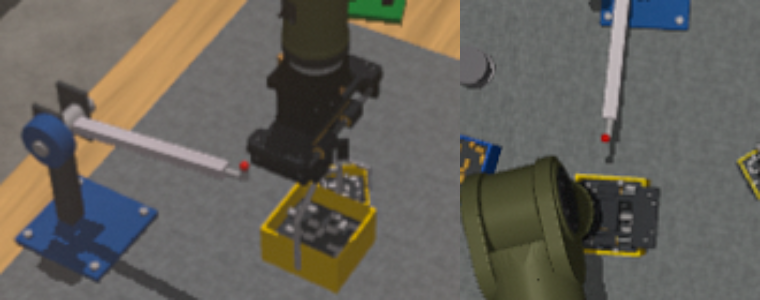

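Emit:
servo_tool --plan '[[[0.015, 0, 0, 0.006, 0], [0.015, 0, 0, 0.009, 0], [0.015, 0.01, 0, 0.009, 0], [0.015, 0.025, -0.001, 0.009, 0], [0.015, 0.04, -0.001, 0.009, 0], [0.015, 0.055, -0.002, 0.009, 0], [0.015, 0.065, -0.002, 0.009, 0], [0.015, 0.07, -0.002, 0.009, 0], [0.015, 0.07, -0.002, 0.009, 0]]]'

```text
time_s: 8.23
tool_pos: [0.5147, 0.0596, 0.3098]
tool_rot: [179.9, 0.5, -2.2]
force: [-0.9, 0.0, -7.8]
grip_width: 0.024
```

```bash
python3 - <<'E'
from h import *
d=cam('side');o=readout.get_obs();print(o['tool_pos'],o['tool_rot'],o['force'])
P=cloud(d);ok=d['range_z']>0;hsv=cv2.cvtColor(d['image'],cv2.COLOR_RGB2HSV)
m=(cv2.inRange(hsv,(22,130,60),(33,255,255))>0)&ok&(abs(P[...,0]-.515)<.1)&(abs(P[...,1]-.06)<.1)&(P[...,2]>.1)
q=P[m];zt=np.percentile(q[:,2],90);print('rim',zt,cv2.minAreaRect(q[abs(q[:,2]-zt)<.012][:,:2].astype(np.float32)))
m=cv2.inRange(hsv,(0,120,70),(8,255,255));m[:,320:]=0;m[320:]=0;m=(m>0)&ok&(P[...,2]>.2);print('ball',m.sum(),P[m].mean(0),P[m].max(0))
a=d['image'][220:320,220:350];cv2.imwrite('pics/c4.png',cv2.resize(a,(780,600),interpolation=cv2.INTER_CUBIC)[:,:,::-1])
go(.568,.0595,.31,-2.1)
E
```

```text
[0.51372089 0.05961338 0.30985925] [179.96473708   0.53802574  -2.17962044] [-1.02818961  1.04253545 -8.15384676]
rim 0.22662538505436192 ((0.5111947059631348, 0.06182185560464859), (0.10865798592567444, 0.11672057211399078), 86.00447082519531)
ball 3 [0.52931916 0.09170144 0.31223461] [0.5471047  0.14915407 0.383993  ]
shift [ 0.0542 -0.002  -0.0007] turn -0.0014 rows>= 1.3
```

View pics/c4.png

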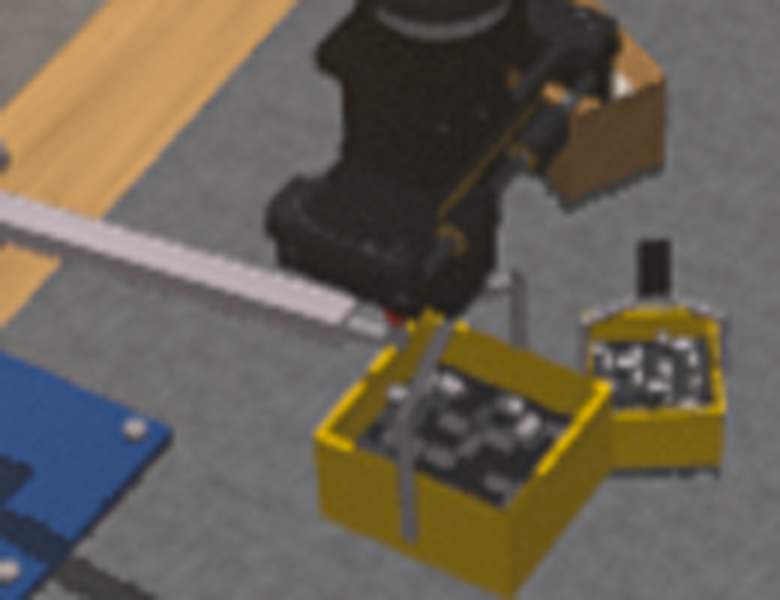

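The bin is level and the red tip at (398,315) sits inside the hanger opening, with the rim below the arm. I advance over the seat.

Emit:
servo_tool --plan '[[[0.015, 0.008, 0, 0, 0], [0.015, 0.018, -0.001, 0, 0], [0.015, 0.03, -0.001, 0, 0], [0.015, 0.04, -0.002, 0, 0], [0.015, 0.05, -0.002, 0, 0], [0.015, 0.054, -0.002, 0, 0], [0.015, 0.054, -0.002, 0, 0], [0.015, 0.054, -0.002, 0, 0], [0.015, 0.054, -0.002, 0, 0]]]'

```text
time_s: 9.03
tool_pos: [0.5673, 0.0595, 0.3093]
tool_rot: [180.0, 0.6, -2.2]
force: [0.0, -0.1, -8.1]
grip_width: 0.0233
```

```bash
cat > chk.py <<'E'
from h import *
f=[]
for n in('side','top','side'):
    d=cam(n);o=readout.get_obs();f.append(o['force'])
    P=cloud(d);ok=d['range_z']>0;hsv=cv2.cvtColor(d['image'],cv2.COLOR_RGB2HSV)
    q=P[ok&(P[...,2]>.1)&(P[...,2]<.31)&(P[...,0]>.62)&(P[...,0]<.76)&(abs(P[...,1]-.05)<.04)&(hsv[...,1]<60)]
    v=cv2.fitLine(q.astype(np.float32),cv2.DIST_HUBER,0,.01,.01).ravel();s=v[2]/v[0]
    print(n,'arm',len(q),'slope',np.arctan(-s).round(4),'z at x=.562',round(float(v[5]+(.562-v[3])*s),4))
    if n=='side':
        m=(cv2.inRange(hsv,(22,130,60),(33,255,255))>0)&ok&(abs(P[...,0]-.565)<.09)&(abs(P[...,1]-.06)<.09)&(P[...,2]>.08)
        q=P[m];zt=np.percentile(q[:,2],90);r=cv2.minAreaRect(q[abs(q[:,2]-zt)<.012][:,:2].astype(np.float32));print('rim',zt.round(4),np.round(r[0],4),np.round(r[1],3))
print(o['time_s'],o['tool_pos'].round(4),o['tool_rot'].round(2),o['grip_width'].round(4),'F',np.mean(f,0).round(2),np.array(f)[:,2].round(2))
E
python3 - <<'E'
exec(open('chk.py').read())
d=cam('side');a=d['image'][220:320,190:320];cv2.imwrite('pics/c5.png',cv2.resize(a,(780,600),interpolation=cv2.INTER_CUBIC)[:,:,::-1])
go(.568,.0595,.30,-2.1)
E
```

```text
side arm 324 slope 0.152 z at x=.562 0.2627
rim 0.2258 [0.5628 0.0612] [0.109 0.116]
top arm 309 slope 0.1497 z at x=.562 0.2653
side arm 325 slope 0.163 z at x=.562 0.2648
rim 0.2263 [0.5655 0.0606] [0.107 0.118]Traceback (most recent call last):
  File "<stdin>", line 1, in <module>
  File "<string>", line 12, in <module>
AttributeError: 'float' object has no attribute 'round'
```

```bash
sed -i "s/o\['grip_width'\].round(4)/round(o['grip_width'],4)/" chk.py; python3 - <<'E'
exec(open('chk.py').read())
d=cam('side');a=d['image'][220:320,190:320];cv2.imwrite('pics/c5.png',cv2.resize(a,(780,600),interpolation=cv2.INTER_CUBIC)[:,:,::-1])
go(.5675,.0595,.285,-2.1)
E
```

```text
side arm 327 slope 0.148 z at x=.562 0.2626
rim 0.2264 [0.5641 0.0604] [0.109 0.115]
top arm 307 slope 0.1534 z at x=.562 0.2662
side arm 322 slope 0.1518 z at x=.562 0.2632
rim 0.2267 [0.5654 0.062 ] [0.113 0.117]
9.3333 [0.5676 0.0596 0.3095] [179.98   0.53  -2.17] 0.024 F [ 0.11 -0.37 -7.84] [-8.4  -7.79 -7.35]
shift [0.0001 0.0001 0.0245] turn -0.0013 rows>= 0.6
```

View pics/c5.png

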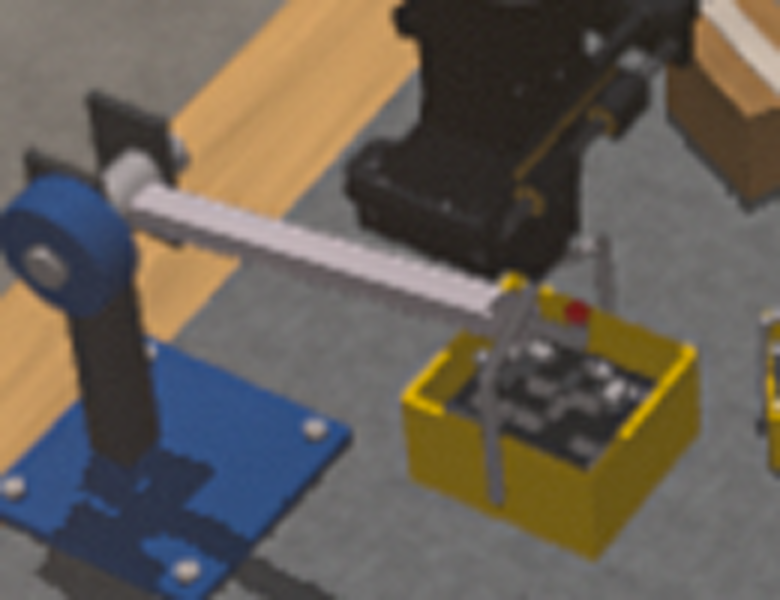

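The tip at (578,312) is outside the hanger and the peak is above the peg, with no contact. Lowering.

Emit:
servo_tool --plan '[[[0.015, 0.001, 0, 0.005, 0], [0.015, 0.002, 0, 0.01, 0], [0.015, 0.002, 0, 0.015, 0], [0.015, 0.002, 0, 0.019, 0], [0.015, 0.002, 0, 0.022, 0], [0.015, 0.002, 0, 0.025, 0], [0.015, 0.002, 0, 0.027, 0], [0.015, 0.002, 0, 0.028, 0], [0.015, 0.002, 0, 0.028, 0]]]'

```text
time_s: 10.13
tool_pos: [0.5692, 0.0595, 0.2813]
tool_rot: [180.0, 0.5, -2.2]
force: [-0.1, -0.5, -7.2]
grip_width: 0.0238
```

```bash
python3 chk.py
```

```text
side arm 246 slope 0.0965 z at x=.562 0.2542
rim 0.1979 [0.5669 0.0624] [0.106 0.116]
top arm 319 slope 0.1518 z at x=.562 0.266
side arm 250 slope 0.0807 z at x=.562 0.2521
rim 0.1987 [0.5671 0.061 ] [0.107 0.117]
10.2833 [0.5695 0.0595 0.2817] [179.99   0.51  -2.17] 0.024 F [ 0.25 -0.12 -7.98] [-7.47 -8.13 -8.33]
```

Emit:
servo_tool --plan '[[[0.015, 0, 0, 0.002, 0], [0.015, 0, 0, 0.004, 0], [0.015, 0, 0, 0.006, 0], [0.015, 0, 0, 0.008, 0], [0.015, 0, 0, 0.01, 0], [0.015, 0, 0, 0.012, 0], [0.015, 0, 0, 0.014, 0], [0.015, 0, 0, 0.016, 0], [0.015, 0, 0, 0.016, 0], [0.015, 0, 0, 0.016, 0]]]'

```text
time_s: 11.12
tool_pos: [0.5692, 0.0592, 0.2657]
tool_rot: [180.0, 0.5, -2.2]
force: [-1.4, -1.6, -5.3]
grip_width: 0.0233
```

```bash
python3 chk.py
```

```text
side arm 208 slope 0.0207 z at x=.562 0.2383
rim 0.1823 [0.5666 0.0607] [0.109 0.117]
top arm 312 slope 0.1114 z at x=.562 0.256
side arm 207 slope 0.0273 z at x=.562 0.2395
rim 0.1825 [0.5662 0.0599] [0.108 0.117]
11.2667 [0.5693 0.0592 0.2659] [179.97   0.5   -2.18] 0.0241 F [-1.85 -1.62 -5.53] [-5.87 -5.87 -4.84]
```

Contact made: about 2.4 N has been taken and the arm has sunk 11 mm. I follow it down along its arc and ease the lateral load.

Emit:
servo_tool --plan '[[[0.015, -0.0005, 0.001, 0.001, 0], [0.015, -0.001, 0.002, 0.003, 0], [0.015, -0.001, 0.002, 0.005, 0], [0.015, -0.001, 0.002, 0.007, 0], [0.015, -0.001, 0.002, 0.009, 0], [0.015, -0.0015, 0.002, 0.011, 0], [0.015, -0.0015, 0.002, 0.013, 0], [0.015, -0.002, 0.002, 0.015, 0], [0.015, -0.002, 0.002, 0.017, 0], [0.015, -0.002, 0.002, 0.019, 0], [0.015, -0.002, 0.002, 0.02, 0], [0.015, -0.002, 0.002, 0.02, 0]]]'

```text
time_s: 12.27
tool_pos: [0.5673, 0.058, 0.2457]
tool_rot: [-180.0, 0.5, -2.2]
force: [2.6, 4.7, -4.2]
grip_width: 0.0235
```

```bash
python3 chk.py
```

```text
side arm 208 slope 0.0258 z at x=.562 0.2312
rim 0.162 [0.5636 0.0603] [0.108 0.114]
top arm 311 slope 0.0366 z at x=.562 0.2361
side arm 209 slope 0.0151 z at x=.562 0.2297
rim 0.1628 [0.5627 0.0585] [0.111 0.116]
12.4167 [0.5673 0.058  0.2459] [-179.98    0.47   -2.15] 0.0236 F [ 2.09  4.85 -4.55] [-4.45 -4.52 -4.67]
```

Emit:
servo_tool --plan '[[[0.015, 0.0005, -0.0005, 0.0005, 0], [0.015, 0.0008, -0.0009, 0.001, 0], [0.015, 0.0008, -0.0009, 0.003, 0], [0.015, 0.0007, -0.0009, 0.005, 0], [0.015, 0.0006, -0.0009, 0.007, 0], [0.015, 0.0006, -0.0009, 0.009, 0], [0.015, 0.0006, -0.0009, 0.011, 0], [0.015, 0.0006, -0.0009, 0.013, 0], [0.015, 0.0006, -0.0009, 0.015, 0], [0.015, 0.0006, -0.0009, 0.017, 0], [0.015, 0.0006, -0.0009, 0.018, 0], [0.015, 0.0006, -0.0009, 0.018, 0]]]'

```text
time_s: 13.42
tool_pos: [0.5676, 0.0585, 0.2276]
tool_rot: [180.0, 0.5, -2.2]
force: [-1.8, -0.6, -3.9]
grip_width: 0.0239
```

```bash
python3 chk.py
```

```text
side arm 204 slope -0.0291 z at x=.562 0.2148
rim 0.1443 [0.5643 0.0594] [0.108 0.118]
top arm 317 slope -0.0327 z at x=.562 0.2177
side arm 206 slope -0.0511 z at x=.562 0.2119
rim 0.1444 [0.5634 0.0624] [0.11  0.117]
13.5667 [0.5677 0.0586 0.228 ] [180.     0.48  -2.17] 0.0236 F [-2.11 -0.61 -3.53] [-3.33 -3.57 -3.69]
```

Emit:
servo_tool --plan '[[[0.015, -0.0005, 0, 0.001, 0], [0.015, -0.0005, 0, 0.003, 0], [0.015, -0.0004, 0, 0.005, 0], [0.015, -0.0002, 0, 0.007, 0], [0.015, -0.0001, 0, 0.009, 0], [0.015, 0.0001, 0, 0.011, 0], [0.015, 0.0003, 0, 0.013, 0], [0.015, 0.0004, 0, 0.015, 0], [0.015, 0.0006, 0, 0.017, 0], [0.015, 0.0008, 0, 0.019, 0], [0.015, 0.0009, 0, 0.02, 0], [0.015, 0.0009, 0, 0.02, 0]]]'

```text
time_s: 14.57
tool_pos: [0.5688, 0.0585, 0.2079]
tool_rot: [180.0, 0.4, -2.2]
force: [2.2, -0.1, -2.4]
grip_width: 0.0239
```

```bash
python3 chk.py
```

```text
side arm 213 slope -0.121 z at x=.562 0.1927
rim 0.1257 [0.5663 0.0593] [0.11  0.118]
top arm 304 slope -0.1051 z at x=.562 0.1978
side arm 210 slope -0.0885 z at x=.562 0.1975
rim 0.1249 [0.5647 0.0609] [0.108 0.115]
14.7167 [0.5688 0.0585 0.2082] [-179.99    0.44   -2.18] 0.0236 F [ 1.66 -0.34 -2.09] [-2.52 -1.77 -1.98]
```

Emit:
servo_tool --plan '[[[0.015, 0.0005, 0, 0.001, 0], [0.015, 0.0008, 0, 0.003, 0], [0.015, 0.001, 0, 0.005, 0], [0.015, 0.0013, 0, 0.007, 0], [0.015, 0.0015, 0, 0.009, 0], [0.015, 0.0018, 0, 0.011, 0], [0.015, 0.0021, 0, 0.013, 0], [0.015, 0.0024, 0, 0.015, 0], [0.015, 0.0027, 0, 0.017, 0], [0.015, 0.003, 0, 0.019, 0], [0.015, 0.0032, 0, 0.02, 0], [0.015, 0.0032, 0, 0.02, 0]]]'

```text
time_s: 15.72
tool_pos: [0.5718, 0.0584, 0.1879]
tool_rot: [180.0, 0.4, -2.2]
force: [-1.1, 0.2, -0.7]
grip_width: 0.0241
```

```bash
python3 chk.py; python3 chk.py
```

```text
side arm 220 slope -0.1516 z at x=.562 0.18
rim 0.1065 [0.5678 0.0616] [0.109 0.118]
top arm 304 slope -0.1839 z at x=.562 0.1773
side arm 220 slope -0.1751 z at x=.562 0.1755
rim 0.1064 [0.568  0.0604] [0.115 0.108]
15.8667 [0.5718 0.0584 0.1883] [-179.99    0.44   -2.17] 0.0235 F [-0.71  0.19 -0.51] [-0.41 -0.9  -0.23]
side arm 214 slope -0.1712 z at x=.562 0.1759
rim 0.1069 [0.5672 0.0596] [0.109 0.118]
top arm 305 slope -0.1823 z at x=.562 0.1776
side arm 220 slope -0.1629 z at x=.562 0.1773
rim 0.1068 [0.568  0.0603] [0.108 0.115]
16.0167 [0.5717 0.0584 0.1882] [-179.99    0.44   -2.17] 0.0236 F [-0.77 -0.13 -0.65] [-0.83 -0.66 -0.46]
```

Emit:
servo_tool --plan '[[[0.015, 0, 0, 0.001, 0], [0.015, 0.0002, 0, 0.002, 0], [0.015, 0.0004, 0, 0.003, 0], [0.015, 0.0006, 0, 0.004, 0], [0.015, 0.0007, 0, 0.005, 0], [0.015, 0.0007, 0, 0.005, 0], [0.015, 0.0007, 0, 0.005, 0]]]'

```text
time_s: 16.6
tool_pos: [0.5726, 0.0584, 0.1833]
tool_rot: [-180.0, 0.4, -2.2]
force: [0.1, 0.3, -0.3]
grip_width: 0.0238
```

```bash
cat > f.py <<'E'
from h import *
f=[]
for i in range(14): cam('top'); o=readout.get_obs(); f.append(o['force'])
f=np.array(f); print(o['time_s'],o['tool_pos'].round(4),'F',f.mean(0).round(3),'sd',f.std(0).round(2))
E
python3 f.py; python3 chk.py
```

```text
17.3 [0.5726 0.0584 0.1834] F [ 0.17  -0.09  -0.145] sd [0.43 0.43 0.6 ]
side arm 222 slope -0.1566 z at x=.562 0.178
rim 0.1021 [0.5699 0.0594] [0.109 0.118]
top arm 305 slope -0.1957 z at x=.562 0.1729
side arm 221 slope -0.2141 z at x=.562 0.1668
rim 0.1025 [0.5703 0.0596] [0.108 0.119]
17.45 [0.5726 0.0584 0.1833] [-179.99    0.42   -2.17] 0.0232 F [ 0.68 -0.34 -0.1 ] [ 0.7  -0.99 -0.01]
```

Emit:
servo_tool --plan '[[[0.015, 0.0002, 0, 0.001, 0], [0.015, 0.0002, 0, 0.0015, 0], [0.015, 0.0002, 0, 0.0015, 0], [0.015, 0.0002, 0, 0.0015, 0]]]' --force 15

```text
time_s: 17.78
tool_pos: [0.5728, 0.0584, 0.1818]
tool_rot: [-180.0, 0.4, -2.2]
force: [0.7, 0.4, 0.8]
grip_width: 0.0242
```

Emit:
servo_tool --plan '[[[0.015, 0, 0, 0, 0], [0.015, 0, 0, 0, 0], [0.015, 0, 0, 0, 0]]]' --force 3

```text
time_s: 18.03
tool_pos: [0.5728, 0.0584, 0.1818]
tool_rot: [-180.0, 0.4, -2.2]
force: [1.1, -0.7, -0.0]
grip_width: 0.0241
```

```bash
python3 f.py; python3 chk.py
```

```text
18.7333 [0.5728 0.0584 0.1818] F [0.622 0.078 0.052] sd [0.51 0.64 0.27]
side arm 221 slope -0.1886 z at x=.562 0.1706
rim 0.1017 [0.5694 0.0606] [0.107 0.116]
top arm 306 slope -0.2103 z at x=.562 0.1699
side arm 216 slope -0.2062 z at x=.562 0.168
rim 0.1017 [0.57  0.061] [0.107 0.117]
18.8833 [0.5728 0.0584 0.1818] [-179.99    0.41   -2.17] 0.0237 F [ 1.02 -0.04 -0.15] [ 0.07 -0.87  0.34]
```

The balancer now carries the whole bin (residual about 0.05 N vertical). Releasing.

Emit:
servo_tool --plan '[[[0.015, 0.0003, 0, 0, 0], [0.015, 0.0003, 0, 0, 0], [0.03, 0.0003, 0, 0, 0], [0.035, 0.0003, 0, 0, 0], [0.04, 0.0003, 0, 0, 0], [0.045, 0.0003, 0, 0, 0], [0.05, 0.0003, 0, 0, 0], [0.055, 0.0003, 0, 0, 0], [0.06, 0.0003, 0, 0, 0], [0.06, 0.0003, 0, 0, 0]]]'

```text
time_s: 19.72
tool_pos: [0.5732, 0.0584, 0.1819]
tool_rot: [-180.0, 0.4, -2.2]
force: [0.3, -0.1, 0.5]
grip_width: 0.058
```

```bash
python3 chk.py
```

```text
side arm 218 slope -0.2268 z at x=.562 0.1629
rim 0.0987 [0.5714 0.0598] [0.11  0.115]
top arm 306 slope -0.2205 z at x=.562 0.1669
side arm 220 slope -0.1964 z at x=.562 0.1683
rim 0.0985 [0.5722 0.0605] [0.108 0.115]
19.8667 [0.5731 0.0584 0.1818] [-179.99    0.41   -2.17] 0.0593 F [-0.17 -0.11 -0.09] [-0.71  0.96 -0.51]
```

It settled only about 3 mm after release. I open fully and retreat straight up, then back.

Emit:
servo_tool --plan '[[[0.07, 0, 0, 0, 0], [0.08, 0, 0, 0, 0], [0.085, 0, 0, -0.005, 0], [0.085, 0, 0, -0.015, 0], [0.085, 0, 0, -0.03, 0], [0.085, 0, 0, -0.05, 0], [0.085, 0, 0, -0.07, 0], [0.085, 0, 0, -0.1, 0], [0.085, 0, 0, -0.13, 0], [0.085, 0, 0, -0.16, 0], [0.085, -0.02, 0, -0.19, 0], [0.085, -0.04, 0, -0.2, 0]]]'

```text
time_s: 20.87
tool_pos: [0.5359, 0.0594, 0.3874]
tool_rot: [-179.9, 0.0, -2.2]
force: [-0.3, 0.5, 0.7]
grip_width: 0.0849
```

Emit:
servo_tool --plan '[[[0.085, -0.02, 0, 0, 0], [0.085, -0.05, 0, 0, 0], [0.085, -0.08, 0, 0, 0], [0.085, -0.1, 0, 0, 0], [0.085, -0.1, 0, 0, 0], [0.085, -0.1, 0, 0, 0], [0.085, -0.1, 0, 0, 0], [0.085, -0.1, 0, 0, 0], [0.085, -0.1, 0, 0, 0], [0.085, -0.1, 0, 0, 0], [0.085, -0.1, 0, 0, 0], [0.085, -0.1, 0, 0, 0]]]'

```text
time_s: 21.87
tool_pos: [0.4362, 0.0633, 0.3872]
tool_rot: [-180.0, 0.0, -2.3]
force: [-0.7, 0.8, -0.0]
grip_width: 0.0851
```

```bash
python3 chk.py; python3 - <<'E'
from h import *
d=cam('side');t=cam('top');s0=dict(np.load('pics/side0.npz'));t0=dict(np.load('pics/top0.npz'))
a=d['image'][200:400,160:360];b=t['image'][140:330,130:430]
cv2.imwrite('pics/c6.png',np.hstack([cv2.resize(a,(400,400)),cv2.resize(b,(400,400))])[:,:,::-1])
# bystander change in pictures
for n,x,y,w in(('blue',180,269,28),('carton',380,226,28),('spool',187,223,14)):
    A=t0['image'][y-w:y+w,x-w:x+w].astype(int);B=t['image'][y-w:y+w,x-w:x+w].astype(int);print(n,abs(A-B).mean().round(1))
E
```

```text
side arm 362 slope -0.2226 z at x=.562 0.164
rim 0.0983 [0.5719 0.0606] [0.108 0.116]
top arm 306 slope -0.226 z at x=.562 0.166
side arm 368 slope -0.2199 z at x=.562 0.1644
rim 0.0986 [0.5716 0.061 ] [0.107 0.116]
22.0167 [0.436  0.0633 0.3874] [-1.7994e+02  3.0000e-02 -2.2600e+00] 0.0848 F [ 0.28 -0.04 -0.33] [-0.59 -0.28 -0.11]
blue 12.7
carton 2.8
spool 2.7
```

View pics/c6.png

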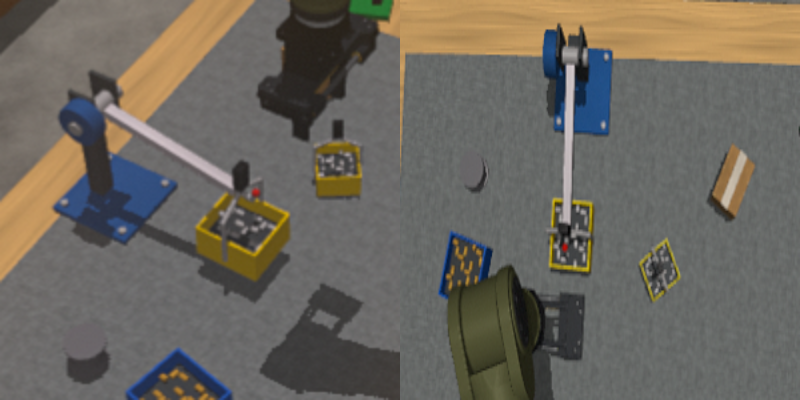

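The bin hangs level on the hook at side-crop (240,230), with the hanger between the arm's end and the red tip. It is at rest, and the gripper is clear. The blue bin's pixel change comes from the robot arm partly covering it in the top view.

```bash
python3 -c "
from cell import env
print(env.sign_off())"
```

```text
the job is handed in; nothing more can be done
None
```

The yellow parts bin is hanging on the hook, and I handed the job in at about 22 s. No verdict is reported.

**What I did:** I picked the middle of the three hanger bins (measured 108 x 100 mm, rim 60 mm). I gripped it by the block and brought it in over the red tip. Then I followed the arm down about 85 mm, until the wrist felt only about 0.05 N of vertical load, and let go.

**Last checks:**
- **After release:** the bin sank about 3 mm and then stood still (rim readings within 1 mm). The arm slopes about 0.22 rad down, short of its lower stop.
- **Bin:** it looked level, with the hanger between the arm's end and the tip, its underside about 35 mm above the bench, and the robot clear of everything.
- **Carton and spool:** their picture patches hardly changed from the start.
- **Blue bin:** the change measure disagreed (12.7 against under 3 for the other two), because the robot arm partly covers it in the top view. It looks in place, but I did not measure it, and I never moved near it.
- **Side-view slope:** while the gripper hid part of the arm, the side view's slope readings disagreed with the top view's, so I used the top view. They agreed again once the gripper had backed away.

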